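# Reset a drilling jig's length stop and load the rail

## Robot

A 6-joint arm with a two-finger parallel gripper is mounted at the origin on the work surface; the furniture and walls round the work are solid. World frame = base frame: x ahead of the robot, y to its left, z up, the work surface at z = 0. Lengths are in m, angles in rad, forces in N, time in s.
With the tool pointing down it reaches from about 0.425 to 1.125 m from the base axis. Payload 14.9 kg.
Tool frame: the origin (TCP) lies at the very end of the fingers, on their centre line; the grasp point (between the pads) lies bot.pinch_z behind it (bot.pinch_z is the distance from the TCP to the grasp point, in m); z points along the fingers, y is the line along which they close (so a half turn about z gives the same grasp; the last joint's range is limited). The gripper opens to 91 mm and grips with 3 to 60 N. Pads are 32 mm wide; open, the fingers measure 118 mm over their backs; the gripper's body (76 mm by 178 mm) begins 60 mm behind the grasp point.
Start: joints at [1.115, 0.379, 1.734, -0, 1.028, -0.033], TCP at [0.287, 0.638, 0.214] pointing down, gripper open.
Joint ranges: [-2.77, 2.77], [-0.74, 2.19], [0, 2.66], [-1.06, 4.2], [0.31, 2.87], [-3.08, 3.08]. Speed limits (rad/s): [1.89, 1.89, 2.39, 3.14, 3.14, 3.14].

## Interface

Orientations are given as [roll, pitch, yaw] about the fixed x, y, z axes, in that order (R = Rz(yaw) Ry(pitch) Rx(roll)).
In Python, from plant import bot, optics, workorder gives the robot as it stands.
- The arm moves only by the tool step_arm, never from a script. Its argument "series" is text: rows parted by semicolons, each of 5 numbers parted by spaces: the opening, from 0 (shut) to 1 (fully open), then the shift along the tool's x, y, z in units of 50 mm (1.0 is 50 mm), then the turn about the tool's z in units of 6 degrees (1.0 is 6 degrees). A call has 1 to 20 rows; each row is the pose to reach, as a shift and turn from the pose commanded when the call began, along the tool's axes at that moment; what a row does not reach only later rows make up. A row lasts 1/10 s, in which the tool goes at most 50 mm and 8.59 degrees, less where a joint would pass 70% of its speed; a pose out of reach is approached as far as the arm can. A call with a gripper value outside its range is refused whole. The fingers move at their own pace and stop on an object; "force" is the grip in N (left out, the last holds). Time passes only in rows, so rows that repeat a pose let the fingers close. It gives the time, the measured TCP pose, the force, the opening and the grip force at its end, in the units of the state.
- bot.read_state(): the state, without advancing time (a new reading comes with each control period).
- optics.read_camera(name): name is "scene" or "top"; returns the picture (420x560x3 uint8, red, green, blue); there is no depth.
- optics.get_calibration(name): a dict with "fx", "fy", "cx", "cy" (pixels), "k1" (the pictures are not rectified: a ray, as slopes to the right and down, at radius r is drawn at 1 + k1 r^2 times it, then the intrinsics apply), "cam_to_world" (4x4, takes a point from camera to world coordinates). Camera axes: x right, y down, z forward; pixel columns grow to the right and rows downward; lengths in m; the calibration is good to about 2 mm. A picture is of the moment at which its call begins. get_calibration takes no time and is no camera call.
- workorder.sign_off(): hands the job in; it is judged then, once.
The state is a dict: "time": time; "q": joint angles; "dq": joint speeds; "tau": joint torques, N m; "eef_pos": TCP position; "eef_rot": TCP orientation; "contact_force": force on the tool from outside, world axes, zero at the start; "wrist_torque": the same for the moment, N m; "gripper_width": opening from 0.0 (shut) to 1.0 (fully open); "grip_force": force on a finger pad.
Only numpy, scipy, OpenCV 4.12 (cv2) and the standard library are available. Lean on these libraries where they do the work, as an engineer would, in place of code of your own. Each camera call takes 0.05 s, during which the arm holds its last target. There are 200 camera calls.

## Task

The drilling jig is still set for the short blocks; set it for the long pine rail. Pull the stop's spring knob straight out as far as it goes, keep it out while you slide the stop two holes along, away from the fixed end block, and let the pin snap fully home in that hole. Then lay the pine rail flat on the jig's base between the end block and the stop, and push its long side flush against the fence; leave the other timber and the tape measure where they lie.

Things in the scene. Friction and masses are not known exactly. Their poses are not given: they have to be found in the camera images.
- drill_jig: Drilling jig screwed to the bench: plywood base 340 mm (y) x 154 mm (x from -70 to +84), 15 mm thick; origin under it; -x is its front, facing the robot's left; y runs away from the robot. Hardwood fence: upright face at local x = 12 mm up to z = 32 mm, then sloping up and back to z = 50 mm, with a steel strip of five index holes 32 mm apart (local y = 7, 39, 71, 103, 135 mm).
- length_stop (a joint): Position (m) of the aluminium length stop that slides along the fence: 0 in its starting hole (gap to the end block 160 mm), growing to local +y, away from the end block; 0.032 is the next hole, 0.064 the one after (gap 224 mm, for the 220 mm rail). Range -0.034 to 0.098. Slides easily (1.5 N) with the pin out.
- spring_knob (a joint): How far (m) the stop's spring plunger is pulled out: 0 = pin fully home in a hole, 0.008 = pin tip riding on the strip between holes, 0.012 = out at its stop. The spring pulls it back with 5 N at 0 and 9 N at the stop. The pin is 8 mm thick with a round tip; the holes are 1.5 mm wider.
- knob_grip (a point): Grip point on the axis of the plunger's round black knob; moves with it. Knob 20 mm long, 22 to 26 mm across, widest at its outer end, 9 mm beyond this point. z is the plunger's axis, leaning 40 degrees from vertical to the jig's front (-x): pull along +z; y is along the fence. Under the knob a barrel 16 mm thick (foot 21 mm) stands on a 50 mm wide plate 26 mm below this point.
- stop_face (a point): Middle of the face of the stop's jaw that the rail's end meets, which looks to the end block (-y); moves with the stop, axes like the jig's. The jaw is an aluminium bar 12 mm wide in y, reaching 60 mm forward of the fence, its top 36 mm above the bench.
- cradle (a point): Where the pine rail's origin must finally be: on the base's top (15 mm above the bench), 18 mm in front of the fence face, midway between the end block and the stop in its new hole; axes like the jig's (y along the fence).
- pine_rail: The long plain pine rail, 36 (x) x 220 (y) x 20 mm, about 76 g; origin at the centre of its underside, y along its length. Lies flat on the bench to the left of the jig.
- mortice_stile: Thicker pine piece with a mortice and a mitred end, 44 (x) x 190 (y) x 34 mm, lying beside the rail (they may be the other way round); to be left alone. Origin at the centre of its underside.
- pine_block: Short planed pine block from the last batch, 45 (x) x 154 (y) x 28 mm, on the bench behind; to be left alone. Origin at the centre of its underside.
- tape_measure: Black and yellow tape measure lying on its side, 70 x 80 x 51 mm, to the right of the jig; to be left alone. Origin at the centre of its underside.
- end_block (a point): Middle of the inner face (looking to +y) of the jig's fixed end block: a wooden block 60 (x) x 18 (y) mm in front of the fence at the -y end, near the robot, its top 36 mm above the bench; axes like the jig's.
- bush_arm (a point): Lower end of the drill bush in the jig's drill arm, fixed, raised 180 mm above the bench. The arm, 26 mm wide (y) and 16 mm thick, runs back from here (13 mm of it lies in front) to a column 74 mm behind, 230 mm high, so there is no room for a gripper straight above the knob: come to it along its leaning axis. Axes like the jig's.
There are look-alikes about, which are no part of the job. Leave any red or yellow look-alike of the pine_rail alone.

How it is judged:
On the way, in this order (a step that is already met when the one before it is completed fails the run):
1. the spring knob is pulled out to its stop while the length stop is still at its first hole (value of joint spring_knob above 0.0105 m and value of joint length_stop between -0.004 and 0.004 m), for 0.1 s.
2. the length stop is two holes along with its pin fully home (value of joint spring_knob below 0.002 m and value of joint length_stop between 0.0615 and 0.0665 m), for 0.2 s.
At the end, for the whole second after the job is handed in: The length stop's pin is fully home (within 2 mm) in the hole two along from the start (within 2.5 mm), and the pine rail lies at rest, flat on the jig's base between end block and stop (within 5 mm lengthwise), its long side within 3 mm of the fence and parallel to it within 0.03 rad (all of step 2 and x of pine_rail in the frame of cradle between -0.003 and 0.003 m and y of pine_rail in the frame of cradle between -0.005 and 0.005 m and z of pine_rail in the frame of cradle between -0.003 and 0.003 m and angle between the y axis of pine_rail and the y axis of drill_jig, either way round below 0.03 rad and angle between pine_rail's own z axis and vertical below 0.04 rad and linear speed of pine_rail below 0.01 m/s); the robot touches nothing.
It fails at once if the mortice stile was moved more than 30 mm (distance of mortice_stile from where it was at the start of the episode above 0.03 m).
It fails at once if the pine block was moved more than 30 mm (distance of pine_block from where it was at the start of the episode above 0.03 m).
It fails at once if the tape measure was moved more than 30 mm (distance of tape_measure from where it was at the start of the episode above 0.03 m).
It also fails if it takes over 67 s, if anything falls off the work surface, if the arm or the gripper's body presses on something with over 40 N, if the wrist force passes 120 N, or if a joint passes its speed limit or range.

## Working session

There is one attempt and no reset: what is moved stays moved. The work goes in short steps, Python scripts to look and compute and a tool call to move; the robot and the scene stay as the last step left them, time stands still between calls to the robot, and variables do not carry over. Pictures are saved under pics/ and viewed, at most 10 in all, crops included, and the job is handed in when it is done.

Besides the shell and the picture viewer there is one more tool, called after "Call:" by a JSON object that holds its "name" and its "arguments". step_arm: Moves the arm, as the interface text tells. Its arguments: {"type":"object","properties":{"series":{"type":"string"},"force":{"type":"number"}},"required":["series"]}

```bash
ls; mkdir -p pics
python3 - <<'E'
from plant import bot, optics, workorder
import cv2
print(bot.read_state(), bot.pinch_z)
for n in ("scene","top"):
    im=optics.read_camera(n); cv2.imwrite(f"pics/{n}0.png",im[:,:,::-1]); print(n,optics.get_calibration(n))
E
```

```text
pics
{'time': 0.0, 'q': array([ 1.11467923e+00,  3.79420028e-01,  1.73477824e+00,  3.93918196e-06,
        1.02851071e+00, -3.33053282e-02]), 'dq': array([ 0.00028387, -0.00073645, -0.0003954 ,  0.00143033,  0.00036079,
       -0.00208499]), 'tau': array([-5.90193988e-03, -7.63734484e+01, -4.34344268e+01,  6.48921425e-02,
        4.25378408e-02, -6.09570225e-05]), 'eef_pos': array([0.28705964, 0.63799393, 0.2132815 ]), 'eef_rot': array([-3.14047706e+00, -4.05425427e-05,  2.71877883e+00]), 'contact_force': array([ 0.19418944, -0.74276696,  0.5859084 ]), 'wrist_torque': array([ 0.02097297,  0.00268223, -0.09752088]), 'grip_force': 0.0, 'gripper_width': 1.0024340213189888} 0.0188
scene {'fx': 493.27342056692197, 'fy': 493.27342056692197, 'cx': 275.95274140217725, 'cy': 214.92300704934195, 'k1': -0.13707734326249174, 'cam_to_world': array([[ 0.56623375, -0.61658392,  0.54699508, -0.3056658 ],
       [-0.82417425, -0.41486295,  0.38551982, -0.56499768],
       [-0.01077733, -0.66911359, -0.74308199,  1.22200478],
       [ 0.        ,  0.        ,  0.        ,  1.        ]])}
top {'fx': 525.3084205605885, 'fy': 525.3084205605885, 'cx': 281.2484643363017, 'cy': 213.11239400416963, 'k1': -0.18700190822125182, 'cam_to_world': array([[-0.01637463, -0.99466069,  0.10189203,  0.29839246],
       [-0.99985201,  0.01575151, -0.00691708, -0.01189839],
       [ 0.0052752 , -0.10199021, -0.99477142,  1.89601335],
       [ 0.        ,  0.        ,  0.        ,  1.        ]])}
```

View pics/scene0.png

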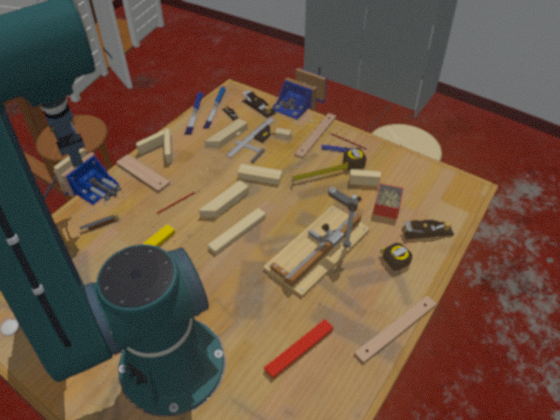

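View pics/top0.png

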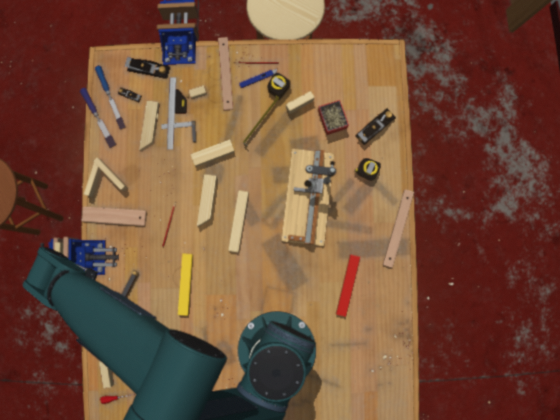

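The scene view shows the plain pine rail at about (237,230), the thicker stile with mitre and mortice at (225,200), and the jig with its knob at (325,230). In the top view these are the rail at (238,222), the stile at (207,200) and the jig at (308,197). The red (348,287) and yellow (185,285) look-alikes stay put. Next are enlarged crops to confirm this and to pick points.

Run:
```python
import cv2
def crop(n,x0,x1,y0,y1,k,out):
    im=cv2.imread(f"pics/{n}0.png")[y0:y1,x0:x1]
    im=cv2.resize(im,None,fx=k,fy=k,interpolation=cv2.INTER_CUBIC)
    for x in range(x0,x1,10):
        cv2.line(im,((x-x0)*k,0),((x-x0)*k,6 if x%50 else 14),(255,0,255),1)
        if x%20==0: cv2.putText(im,str(x),((x-x0)*k+2,20),0,.4,(255,0,255),1)
    for y in range(y0,y1,10):
        cv2.line(im,(0,(y-y0)*k),(6,(y-y0)*k),(255,0,255),1)
        if y%20==0: cv2.putText(im,str(y),(8,(y-y0)*k+4),0,.4,(255,0,255),1)
    cv2.imwrite(out,im)
crop("top",190,348,140,260,5,"pics/topc.png")
crop("scene",190,380,170,300,4,"pics/scenec.png")
```

```text
(no output)
```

View pics/topc.png

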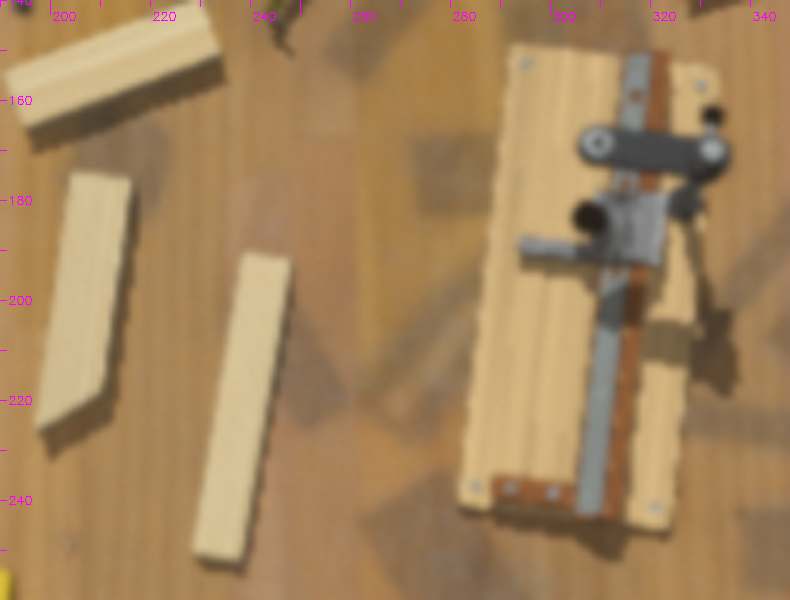

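View pics/scenec.png

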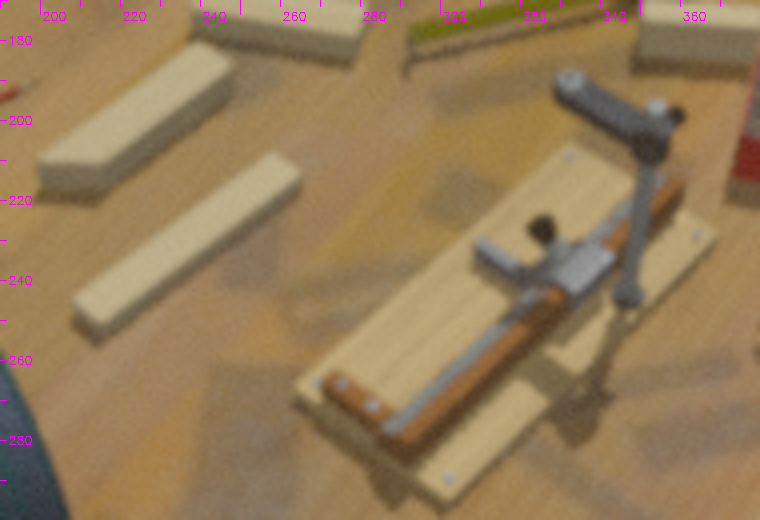

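The crops confirm it: the plain 36 mm bar centred at about top (238,221) / scene (237,229) is the pine rail. The mitred piece at (207,200) is the stile. The knob is at top (307,184) / scene (322,227). Next I fit the poses.

```bash
cat > h.py <<'E'
import numpy as np, cv2
from scipy.optimize import least_squares
from scipy.spatial.transform import Rotation as R
from plant import bot, optics
C={n:optics.get_calibration(n) for n in("scene","top")}
def proj(n,P):
    c=C[n];T=np.linalg.inv(c["cam_to_world"]);p=np.atleast_2d(P)@T[:3,:3].T+T[:3,3]
    s=p[:,:2]/p[:,2:];s=s*(1+c["k1"]*(s**2).sum(1,keepdims=True))
    return s*[c["fx"],c["fy"]]+[c["cx"],c["cy"]]
def crop2px(n,a):
    k,o=(5,(190,140)) if n=="top" else (4,(190,170))
    return (np.array(a,float)+.5)/k-.5+o
def fit(model,obs,x0):
    # model local pts; obs {name:(idx,pix)}; params x,y,z,yaw
    W=lambda p:model@R.from_euler("z",p[3]).as_matrix().T+p[:3]
    f=lambda p:np.concatenate([(proj(n,W(p)[i])-o).ravel() for n,(i,o) in obs.items()])
    s=least_squares(f,x0,loss="soft_l1");return s.x,f(s.x).reshape(-1,2)
def tri(obs,x0):
    f=lambda p:np.concatenate([(proj(n,p)[0]-o) for n,o in obs.items()])
    s=least_squares(f,x0);return s.x,s.fun
E
cat > m.py <<'E'
from h import *
np.set_printoptions(precision=4,suppress=True)
def box(x0,x1,y): return np.array([[x0,y,0],[x1,y,0],[x1,-y,0],[x0,-y,0]])
A=list(range(4))
jig={"top":(A,crop2px("top",[(512,44),(718,66),(671,530),(460,505)])),"scene":(A,crop2px("scene",[(573,145),(716,235),(445,490),(297,383)]))}
p,r=fit(box(-.07,.084,.17),jig,[.7,-.1,.015,-1.57]);print("jig",p,r.round(1).tolist())
rail={"top":(A,crop2px("top",[(242,252),(291,260),(241,562),(193,553)])),"scene":(A,crop2px("scene",[(274,151),(299,174),(97,323),(74,299)]))}
q,r=fit(box(-.018,.018,.11),rail,[.7,.1,.02,-1.57]);print("rail",q,r.round(1).tolist())
kn,r=tri({"top":crop2px("top",(590,217)),"scene":crop2px("scene",(542,231))},[.7,-.1,.1]);print("knob",kn,r)
J=R.from_euler("z",p[3]).as_matrix();print("knob local",J.T@(kn-p[:3])+[0,0,.015])
b,r=tri({"top":crop2px("top",(597,142)),"scene":crop2px("scene",(571,81))},[.7,-.1,.2]);print("bush top local",b,J.T@(b-p[:3])+[0,0,.015],r)
b,r=tri({"top":crop2px("top",(712,150)),"scene":crop2px("scene",(658,107))},[.7,-.1,.2]);print("column top local",b,J.T@(b-p[:3])+[0,0,.015],r)
E
python3 m.py
```

```text
jig [ 0.5522 -0.1143  0.0105 -1.7082] [[-0.0, -0.2], [0.4, 0.5], [-0.5, -0.1], [-0.8, -0.3], [-0.5, -1.1], [1.2, -0.4], [0.9, 2.5], [-0.8, 0.4]]
rail [ 0.4652  0.1318  0.0157 -1.7461] [[-0.0, 0.2], [-0.1, 0.2], [-0.1, -0.0], [-0.4, 0.1], [-0.3, -0.0], [1.1, -0.2], [1.1, 0.3], [-0.6, -0.0]]
knob [ 0.5914 -0.119   0.0613] [-0.1758  0.1337  0.1918 -0.0226]
knob local [-0.0007  0.0395  0.0658]
bush top local [ 0.6189 -0.1167  0.2014] [-0.0067  0.0665  0.2059] [-0.1126  0.0834  0.1236 -0.015 ]
column top local [ 0.6088 -0.1905  0.2252] [0.0678 0.0665 0.2297] [ 0.1418 -0.0997 -0.1493  0.0183]
```

Call:
{"name": "step_arm", "arguments": {"series": "1 0 0 -0.5 1; 1 0 0 -1 1; 1 0 0 -1 1"}}

```text
time: 0.4
eef_pos: [0.2878, 0.6396, 0.2672]
eef_rot: [3.137, -0.0, 2.614]
contact_force: [0.3, 0.0, 0.4]
gripper_width: 1.002
grip_force: 0.0
```

Run:
```python
from plant import bot, optics, workorder
for o in (bot,optics,workorder): print([a for a in dir(o) if a[0]!="_"])
s=bot.read_state();print(s["q"],s["eef_pos"],s["eef_rot"])
```

```text
['MotionError', 'pinch_z', 'read_state']
['get_calibration', 'read_camera']
['sign_off']
[1.11472353e+00 3.25994380e-01 1.70232193e+00 1.55729577e-05
 1.10904185e+00 7.14366934e-02] [0.28783165 0.63964443 0.26723181] [ 3.13736996e+00 -3.16175346e-04  2.61407692e+00]
```

Call:
{"name": "step_arm", "arguments": {"series": "1 0.86 -0.5 0 0; 1 1.73 -1 0 0; 1 2.6 -1.5 0 0; 1 3.46 -2.01 0 0; 1 3.46 -2.01 0 0; 1 3.46 -2.01 0 0"}}

```text
time: 1.0
eef_pos: [0.0861, 0.6384, 0.2634]
eef_rot: [-3.141, 0.0, 2.616]
contact_force: [0.5, 0.6, 0.3]
gripper_width: 1.0
grip_force: 0.0
```

```bash
cat > s.py <<'E'
from plant import bot
import numpy as np
np.set_printoptions(precision=4,suppress=True)
from scipy.spatial.transform import Rotation as R
s=bot.read_state();print(s["time"],s["q"],s["eef_pos"],s["eef_rot"],s["contact_force"],s["gripper_width"]);M=R.from_euler("xyz",s["eef_rot"]).as_matrix();print("tool z",M[:,2],"tool x",M[:,0])
E
python3 s.py
```

```text
1.0 [ 1.4006  0.2397  1.8217 -0.0001  1.0809  0.3552] [0.0861 0.6384 0.2634] [-3.141   0.0003  2.6162] [0.4693 0.6037 0.34  ] 1.0002704648665266
tool z [-0.     -0.0007 -1.    ] tool x [-0.8651  0.5015 -0.0003]
```

Call:
{"name": "step_arm", "arguments": {"series": "1 -0.4 -0.92 0 0; 1 -0.8 -1.84 0 0; 1 -1.2 -2.76 0 0; 1 -1.6 -3.7 0 0; 1 -1.6 -3.7 0 0"}}

```text
time: 1.5
eef_pos: [0.0634, 0.4336, 0.263]
eef_rot: [-3.14, 0.001, 2.613]
contact_force: [0.7, -0.2, -0.2]
gripper_width: 0.999
grip_force: 0.0
```

```bash
python3 s.py
```

```text
1.5 [ 1.3726 -0.1225  2.2075 -0.0002  1.0586  0.3308] [0.0634 0.4336 0.263 ] [-3.1398  0.0008  2.6127] [ 0.6617 -0.2307 -0.2002] 0.9994640304044701
tool z [-0.0002 -0.0019 -1.    ] tool x [-0.8634  0.5046 -0.0008]
```

Call:
{"name": "step_arm", "arguments": {"series": "1 -0.4 -0.92 0 0; 1 -0.8 -1.84 0 0; 1 -1.2 -2.76 0 0; 1 -1.2 -2.76 0 0; 1 -1.2 -2.76 0 0"}}

```text
time: 2.0
eef_pos: [0.0462, 0.2893, 0.2646]
eef_rot: [3.139, -0.001, 2.613]
contact_force: [0.3, -0.0, 0.8]
gripper_width: 0.999
grip_force: 0.0
```

```bash
python3 s.py
```

```text
2.0 [ 1.333  -0.4649  2.4427 -0.0001  1.1609  0.2912] [0.0462 0.2893 0.2646] [ 3.1388 -0.0008  2.6127] [ 0.2702 -0.0493  0.8232] 0.9992081133937545
tool z [ 0.0007  0.0028 -1.    ] tool x [-0.8633  0.5046  0.0008]
```

Run:
```python
import numpy as np
from scipy.optimize import least_squares
D=[(.37942,1.73478,1.02851,.28706,.63799,.21328),(.32599,1.70232,1.10904,.28783,.63964,.26723),(.2397,1.8217,1.0809,.0861,.6384,.2634),(-.1225,2.2075,1.0586,.0634,.4336,.263),(-.4649,2.4427,1.1609,.0462,.2893,.2646)]
def f(p):
    a,L1,L2,phi,h=p;o=[]
    for q2,q3,q5,x,y,z in D:
        o+=[a+L1*np.sin(q2)+L2*np.sin(q2+q3+phi)-np.hypot(x,y),h+L1*np.cos(q2)+L2*np.cos(q2+q3+phi)-z]
    return o
s=least_squares(f,[0,.5,.5,0,.1]);print(s.x,np.round(s.fun,4))
```

```text
[0.00082899 0.55148722 0.61438125 0.09244684 0.0659048 ] [-0.0002  0.     -0.0002  0.      0.0005 -0.     -0.     -0.     -0.0001
  0.    ]
```

Call:
{"name": "step_arm", "arguments": {"series": "1 0 0 -0.9 0; 1 0 0 -1.8 0; 1 0 0 -2.7 0; 1 0 0 -3.6 0; 1 0 0 -4.5 0; 1 0 0 -5.4 0; 1 0 0 -6.3 0; 1 0 0 -6.8 0;1 0 0 -6.8 0"}}

```text
time: 2.9
eef_pos: [0.0463, 0.2914, 0.6073]
eef_rot: [3.139, -0.001, 2.614]
contact_force: [-0.7, 0.1, -0.9]
gripper_width: 0.996
grip_force: 0.0
```

```bash
python3 s.py
```

```text
2.9 [ 1.3341 -0.5845  1.9233 -0.0001  1.7998  0.2914] [0.0463 0.2914 0.6073] [ 3.1387 -0.0008  2.6135] [-0.7095  0.0751 -0.9168] 0.9961211791622692
tool z [ 0.0007  0.0029 -1.    ] tool x [-0.8638  0.5039  0.0008]
```

Call:
{"name": "step_arm", "arguments": {"series": "1 -0.4 -0.92 0 0; 1 -0.8 -1.84 0 0; 1 -1.2 -2.76 0 0; 1 -1.2 -2.76 0 0; 1 -1.2 -2.76 0 0"}}

```text
time: 3.4
eef_pos: [0.0403, 0.2009, 0.621]
eef_rot: [-3.109, 0.011, 2.614]
contact_force: [-0.3, 0.0, -0.4]
gripper_width: 1.001
grip_force: 0.0
```

```bash
python3 s.py
```

```text
3.4 [ 1.2638 -0.7365  1.9655 -0.0039  1.9466  0.2198] [0.0403 0.2009 0.621 ] [-3.1093  0.011   2.6136] [-0.2551  0.032  -0.3747] 1.0013380062301724
tool z [-0.0068 -0.0334 -0.9994] tool x [-0.8638  0.5038 -0.011 ]
```

Call:
{"name": "step_arm", "arguments": {"series": "1 0.4 0.92 0 0; 1 0.8 1.84 0 0; 1 0.8 1.84 0 0; 1 0.8 1.84 0 0"}}

```text
time: 3.8
eef_pos: [0.0517, 0.3008, 0.6166]
eef_rot: [-3.107, 0.012, 2.615]
contact_force: [0.7, -0.9, 0.6]
gripper_width: 0.997
grip_force: 0.0
```

```bash
python3 s.py
```

```text
3.8 [ 1.3257 -0.541   1.8859 -0.0017  1.8334  0.2814] [0.0517 0.3008 0.6166] [-3.1068  0.0118  2.6149] [ 0.6979 -0.8937  0.6039] 0.9970450944956111
tool z [-0.0073 -0.036  -0.9993] tool x [-0.8644  0.5026 -0.0118]
```

Call:
{"name": "step_arm", "arguments": {"series": "1 -0.1 -0.8 0 0; 1 -0.5 -1.7 0 0; 1 -0.9 -2.6 0 0; 1 -1.25 -3.5 0 0; 1 -1.6 -4.4 0 0; 1 -2 -5.3 0 0; 1 -2.4 -6.2 0 0; 1 -2.75 -7.1 0 0; 1 -3.15 -8 0 0; 1 -3.5 -8.9 0 0"}}

```text
time: 4.8
eef_pos: [0.0311, 0.163, 0.7044]
eef_rot: [-3.082, 0.021, 2.615]
contact_force: [0.7, 0.0, -0.2]
gripper_width: 0.996
grip_force: 0.0
```

```bash
python3 s.py
```

```text
4.8 [ 1.254  -0.739   1.8204 -0.0092  2.1231  0.206 ] [0.0311 0.163  0.7044] [-3.0818  0.0208  2.6148] [ 0.6505  0.0201 -0.2078] 0.995789077826626
tool z [-0.0121 -0.0621 -0.998 ] tool x [-0.8642  0.5026 -0.0208]
```

Call:
{"name": "step_arm", "arguments": {"series": "1 -0.36 -0.83 0.45 0; 1 -0.36 -0.83 0.45 0"}}

```text
time: 5.0
eef_pos: [0.0343, 0.1561, 0.7013]
eef_rot: [-3.054, 0.03, 2.614]
contact_force: [-0.4, 0.7, 0.1]
gripper_width: 0.998
grip_force: 0.0
```

Call:
{"name": "step_arm", "arguments": {"series": "1 -0.36 -0.83 0.45 0; 1 -0.72 -1.66 0.9 0"}}

```text
time: 5.2
eef_pos: [0.0417, 0.1467, 0.7011]
eef_rot: [-3.025, 0.037, 2.616]
contact_force: [-0.3, -0.1, 0.5]
gripper_width: 1.0
grip_force: 0.0
```

Call:
{"name": "step_arm", "arguments": {"series": "1 -3.6 -8.3 4.5 0; 1 -3.6 -8.3 4.5 0"}}

```text
time: 5.4
eef_pos: [0.0579, 0.1321, 0.7048]
eef_rot: [-2.997, 0.041, 2.617]
contact_force: [0.4, 0.0, -0.6]
gripper_width: 0.997
grip_force: 0.0
```

```bash
python3 s.py
```

```text
5.4 [ 1.0662 -0.7387  1.824  -0.0465  2.2011 -0.0022] [0.0579 0.1321 0.7048] [-2.9972  0.0408  2.6175] [ 0.4346  0.0127 -0.5697] 0.9965527428458887
tool z [-0.0371 -0.1448 -0.9888] tool x [-0.8651  0.5    -0.0408]
```

Call:
{"name": "step_arm", "arguments": {"series": "1 0.8 -0.1 0 0; 1 1.55 -0.2 0 0; 1 1.55 -0.2 0 0"}}

```text
time: 5.7
eef_pos: [-0.0122, 0.1624, 0.7031]
eef_rot: [-2.999, 0.041, 2.613]
contact_force: [0.4, 0.2, -0.4]
gripper_width: 1.002
grip_force: 0.0
```

Call:
{"name": "step_arm", "arguments": {"series": "1 -0.72 -1.66 0.9 0"}}

```text
time: 5.8
eef_pos: [-0.0205, 0.1439, 0.6994]
eef_rot: [-2.982, 0.052, 2.621]
contact_force: [1.2, -1.7, 0.3]
gripper_width: 1.001
grip_force: 0.0
```

Call:
{"name": "step_arm", "arguments": {"series": "1 -0.72 -1.66 0.9 0"}}

```text
time: 5.9
eef_pos: [-0.0301, 0.1339, 0.7024]
eef_rot: [-2.963, 0.067, 2.622]
contact_force: [0.6, -0.4, 0.6]
gripper_width: 1.001
grip_force: 0.0
```

Call:
{"name": "step_arm", "arguments": {"series": "1 -0.72 -1.66 0.9 0"}}

```text
time: 6.0
eef_pos: [-0.0435, 0.1244, 0.7064]
eef_rot: [-2.945, 0.084, 2.623]
contact_force: [0.4, 0.2, -0.3]
gripper_width: 1.001
grip_force: 0.0
```

```bash
python3 s.py
```

```text
6.0 [ 1.6441 -0.7389  1.8268  0.0528  2.2624  0.6293] [-0.0435  0.1244  0.7064] [-2.9454  0.0837  2.6232] [ 0.4409  0.1963 -0.2876] 1.000871359864175
tool z [-0.0254 -0.21   -0.9774] tool x [-0.8656  0.4937 -0.0836]
```

Call:
{"name": "step_arm", "arguments": {"series": "1 -0.7 0.45 0 0; 1 -0.7 0.45 0 0"}}

```text
time: 6.2
eef_pos: [-0.0019, 0.1283, 0.7058]
eef_rot: [-2.945, 0.083, 2.634]
contact_force: [0.4, -0.3, 0.0]
gripper_width: 1.004
grip_force: 0.0
```

Call:
{"name": "step_arm", "arguments": {"series": "1 -0.74 -1.66 0.9 0"}}

```text
time: 6.3
eef_pos: [-0.0057, 0.1203, 0.7112]
eef_rot: [-2.923, 0.096, 2.623]
contact_force: [-0.8, 0.5, 0.0]
gripper_width: 0.999
grip_force: 0.0
```

Call:
{"name": "step_arm", "arguments": {"series": "1 -0.74 -1.66 0.9 0"}}

```text
time: 6.4
eef_pos: [-0.0133, 0.111, 0.7191]
eef_rot: [-2.903, 0.109, 2.626]
contact_force: [-0.5, 1.0, -0.1]
gripper_width: 1.0
grip_force: 0.0
```

Call:
{"name": "step_arm", "arguments": {"series": "1 -0.74 -1.66 0.9 0"}}

```text
time: 6.5
eef_pos: [-0.0224, 0.1011, 0.7281]
eef_rot: [-2.885, 0.123, 2.631]
contact_force: [0.2, 0.5, -0.0]
gripper_width: 1.0
grip_force: 0.0
```

Call:
{"name": "step_arm", "arguments": {"series": "1 -0.74 -1.66 0.9 0"}}

```text
time: 6.6
eef_pos: [-0.0341, 0.0896, 0.7385]
eef_rot: [-2.868, 0.137, 2.635]
contact_force: [-0.5, -0.7, -0.1]
gripper_width: 1.006
grip_force: 0.0
```

```bash
python3 s.py
```

```text
6.6 [ 1.609  -0.7386  1.7796  0.0406  2.4039  0.5894] [-0.0341  0.0896  0.7385] [-2.8684  0.1371  2.6351] [-0.4804 -0.6621 -0.0592] 1.0055440095535113
tool z [-0.0158 -0.2998 -0.9539] tool x [-0.8662  0.4806 -0.1367]
```

Call:
{"name": "step_arm", "arguments": {"series": "1 -0.9 0.42 0 0; 1 -0.9 0.42 0 0"}}

```text
time: 6.8
eef_pos: [0.0113, 0.0905, 0.7406]
eef_rot: [-2.869, 0.136, 2.647]
contact_force: [0.2, 1.3, -0.2]
gripper_width: 1.002
grip_force: 0.0
```

Call:
{"name": "step_arm", "arguments": {"series": "1 -0.5 -1.3 1.4 0"}}

```text
time: 6.9
eef_pos: [0.0097, 0.0873, 0.7376]
eef_rot: [-2.848, 0.146, 2.634]
contact_force: [-0.1, 0.6, -0.5]
gripper_width: 1.002
grip_force: 0.0
```

Call:
{"name": "step_arm", "arguments": {"series": "1 -0.5 -1.3 1.4 0"}}

```text
time: 7.0
eef_pos: [0.0045, 0.0839, 0.7348]
eef_rot: [-2.826, 0.156, 2.638]
contact_force: [-0.7, -0.1, -0.6]
gripper_width: 1.004
grip_force: 0.0
```

Call:
{"name": "step_arm", "arguments": {"series": "1 -0.5 -1.3 1.4 0"}}

```text
time: 7.1
eef_pos: [-0.0009, 0.0803, 0.7331]
eef_rot: [-2.806, 0.167, 2.646]
contact_force: [0.4, 0.3, 0.8]
gripper_width: 1.0
grip_force: 0.0
```

Call:
{"name": "step_arm", "arguments": {"series": "1 -0.5 -1.3 1.4 0"}}

```text
time: 7.2
eef_pos: [-0.0075, 0.0763, 0.7323]
eef_rot: [-2.787, 0.178, 2.651]
contact_force: [0.6, -0.1, -0.1]
gripper_width: 1.001
grip_force: 0.0
```

```bash
python3 s.py
```

```text
7.2 [ 1.4566 -0.7388  1.8063 -0.0425  2.4679  0.3802] [-0.0075  0.0763  0.7323] [-2.7869  0.1777  2.6511] [ 0.5551 -0.1196 -0.136 ] 1.0005915430709873
tool z [-0.0174 -0.3845 -0.923 ] tool x [-0.8682  0.4636 -0.1768]
```

Call:
{"name": "step_arm", "arguments": {"series": "1 -0.6 0.3 0 0; 1 -0.6 0.3 0 0"}}

```text
time: 7.4
eef_pos: [0.0266, 0.0746, 0.7324]
eef_rot: [-2.788, 0.177, 2.656]
contact_force: [0.4, -0.2, -0.7]
gripper_width: 1.002
grip_force: 0.0
```

Call:
{"name": "step_arm", "arguments": {"series": "1 -0.3 -1.1 1.6 0"}}

```text
time: 7.5
eef_pos: [0.0254, 0.0733, 0.7245]
eef_rot: [-2.768, 0.183, 2.652]
contact_force: [-0.3, 0.3, 0.3]
gripper_width: 1.001
grip_force: 0.0
```

Call:
{"name": "step_arm", "arguments": {"series": "1 -0.3 -1.1 1.6 0"}}

```text
time: 7.6
eef_pos: [0.0239, 0.0726, 0.7155]
eef_rot: [-2.745, 0.189, 2.655]
contact_force: [0.0, -0.4, -0.2]
gripper_width: 0.999
grip_force: 0.0
```

Call:
{"name": "step_arm", "arguments": {"series": "1 -0.3 -1.1 1.6 0"}}

```text
time: 7.7
eef_pos: [0.0226, 0.0719, 0.7075]
eef_rot: [-2.724, 0.196, 2.659]
contact_force: [-0.2, -0.6, -0.5]
gripper_width: 1.001
grip_force: 0.0
```

Call:
{"name": "step_arm", "arguments": {"series": "1 -0.3 -1.1 1.6 0"}}

```text
time: 7.8
eef_pos: [0.0209, 0.0709, 0.6999]
eef_rot: [-2.703, 0.202, 2.662]
contact_force: [0.2, -1.0, -0.5]
gripper_width: 0.997
grip_force: 0.0
```

Call:
{"name": "step_arm", "arguments": {"series": "1 -0.3 -1.1 1.6 0"}}

```text
time: 7.9
eef_pos: [0.0186, 0.0699, 0.6927]
eef_rot: [-2.683, 0.209, 2.665]
contact_force: [0.6, 0.8, -0.2]
gripper_width: 0.998
grip_force: 0.0
```

Call:
{"name": "step_arm", "arguments": {"series": "1 -0.3 -1.1 1.6 0"}}

```text
time: 8.0
eef_pos: [0.0156, 0.0687, 0.6856]
eef_rot: [-2.662, 0.216, 2.668]
contact_force: [0.3, -0.1, -0.6]
gripper_width: 1.002
grip_force: 0.0
```

```bash
python3 s.py
```

```text
8.0 [ 1.325  -0.7389  1.9162 -0.1314  2.4764  0.1984] [0.0156 0.0687 0.6856] [-2.6623  0.2156  2.6681] [ 0.31   -0.0849 -0.5669] 1.0016131623264037
tool z [-0.0413 -0.497  -0.8668] tool x [-0.8694  0.4455 -0.214 ]
```

Call:
{"name": "step_arm", "arguments": {"series": "1 -0.6 0.3 0 0; 1 -0.6 0.3 0 0"}}

```text
time: 8.2
eef_pos: [0.0502, 0.0665, 0.6853]
eef_rot: [-2.662, 0.215, 2.669]
contact_force: [-0.0, 0.5, -0.3]
gripper_width: 1.001
grip_force: 0.0
```

Call:
{"name": "step_arm", "arguments": {"series": "1 -0.3 -1.1 1.4 0"}}

```text
time: 8.3
eef_pos: [0.0527, 0.0585, 0.6807]
eef_rot: [-2.644, 0.217, 2.668]
contact_force: [-0.7, 0.1, 0.0]
gripper_width: 0.999
grip_force: 0.0
```

Call:
{"name": "step_arm", "arguments": {"series": "1 -0.3 -1.1 1.4 0"}}

```text
time: 8.4
eef_pos: [0.0582, 0.0529, 0.6768]
eef_rot: [-2.622, 0.218, 2.669]
contact_force: [0.6, -0.6, 0.5]
gripper_width: 1.004
grip_force: 0.0
```

Call:
{"name": "step_arm", "arguments": {"series": "1 -0.3 -1.1 1.4 0"}}

```text
time: 8.5
eef_pos: [0.0656, 0.0467, 0.6736]
eef_rot: [-2.6, 0.218, 2.669]
contact_force: [-0.5, 1.1, 0.8]
gripper_width: 1.001
grip_force: 0.0
```

Call:
{"name": "step_arm", "arguments": {"series": "1 -0.3 -1.1 1.4 0"}}

```text
time: 8.6
eef_pos: [0.075, 0.0387, 0.6709]
eef_rot: [-2.579, 0.216, 2.669]
contact_force: [-0.1, 0.4, -0.2]
gripper_width: 1.001
grip_force: 0.0
```

Call:
{"name": "step_arm", "arguments": {"series": "1 -0.3 -1.1 1.4 0"}}

```text
time: 8.7
eef_pos: [0.0866, 0.0284, 0.6686]
eef_rot: [-2.559, 0.212, 2.667]
contact_force: [-0.1, 0.7, -0.0]
gripper_width: 1.001
grip_force: 0.0
```

Call:
{"name": "step_arm", "arguments": {"series": "1 -0.3 -1.1 1.4 0"}}

```text
time: 8.8
eef_pos: [0.1005, 0.0147, 0.6665]
eef_rot: [-2.54, 0.207, 2.663]
contact_force: [0.1, 0.3, 0.8]
gripper_width: 1.0
grip_force: 0.0
```

Call:
{"name": "step_arm", "arguments": {"series": "1 -0.3 -1.1 1.4 0"}}

```text
time: 8.9
eef_pos: [0.1164, -0.0037, 0.6645]
eef_rot: [-2.522, 0.199, 2.658]
contact_force: [1.2, 0.8, 0.3]
gripper_width: 0.999
grip_force: 0.0
```

```bash
python3 s.py
```

```text
8.9 [ 0.6904 -0.739   1.9845 -0.5524  2.3506 -0.6363] [ 0.1164 -0.0037  0.6645] [-2.5225  0.1992  2.6583] [1.1525 0.8022 0.3434] 0.9992041133619358
tool z [-0.1269 -0.5887 -0.7983] tool x [-0.868   0.4555 -0.1979]
```

```bash
cat > g.py <<'E'
from h import *
np.set_printoptions(precision=3,suppress=True)
JY=-1.7082; J=R.from_euler("z",JY).as_matrix()
KN=np.array([.5914,-.119,.066])   # knob grip start
AX=J@np.array([-np.sin(np.radians(40)),0,np.cos(np.radians(40))])
def st():
    s=bot.read_state();return s,R.from_euler("xyz",s["eef_rot"]).as_matrix()
def go(P):
    s,M=st();d=M.T@(np.asarray(P)-s["eef_pos"])/.05;return d
def turn(yd):
    s,M=st();v=M.T@yd;a=np.degrees(np.arctan2(-v[0],v[1]));a=(a+90)%180-90;return a/6
E
python3 - <<'E'
from g import *
s,M=st();print("turn",turn(J[:,1]),"axis",AX,"z",M[:,2])
tgt=KN-M[:,2]*.15+M[:,2]*.0188
print("pre",tgt,go(tgt)); hi=np.array([.40,.15,.55]);print("via",go(hi)," then world",tgt-hi)
E
```

```text
turn 11.23111453642421 axis [0.088 0.637 0.766] z [-0.127 -0.589 -0.798]
pre [ 0.608 -0.042  0.171] [-6.927  9.829  7.083]
via [-3.07   6.078 -0.702]  then world [ 0.208 -0.192 -0.379]
```

Call:
{"name": "step_arm", "arguments": {"series": "1 -0.4 0.75 -0.1 1.4; 1 -0.8 1.5 -0.2 2.8; 1 -1.2 2.25 -0.25 4.2; 1 -1.5 3 -0.35 5.6; 1 -1.9 3.8 -0.45 7; 1 -2.3 4.5 -0.55 8.4; 1 -2.7 5.3 -0.6 9.8; 1 -3.07 6.08 -0.7 11.23; 1 -3.07 6.08 -0.7 11.23; 1 -3.07 6.08 -0.7 11.23"}}

```text
time: 9.9
eef_pos: [0.4001, 0.1507, 0.5499]
eef_rot: [-3.094, 0.645, 1.434]
contact_force: [-0.4, -0.4, 1.3]
gripper_width: 0.998
grip_force: 0.0
```

```bash
python3 s.py
python3 - <<'E'
from g import *
s,M=st();print("turn",turn(J[:,1]))
tgt=KN-M[:,2]*.15+M[:,2]*.0188
print(go(tgt))
E
```

```text
9.9 [ 0.5742 -0.1167  1.7864 -0.4697  1.9251  0.6642] [0.4001 0.1507 0.5499] [-3.0944  0.6454  1.434 ] [-0.414  -0.3792  1.2954] 0.9982290421289037
tool z [-0.1286 -0.5888 -0.798 ] tool x [ 0.1089  0.7914 -0.6015]
turn 0.004821168830972056
[1.969 5.023 7.782]
```

Call:
{"name": "step_arm", "arguments": {"series": "1 0.2 0.5 0.78 0; 1 0.4 1 1.55 0; 1 0.6 1.5 2.3 0; 1 0.8 2 3.1 0; 1 1 2.5 3.9 0; 1 1.2 3 4.7 0; 1 1.4 3.5 5.4 0; 1 1.6 4 6.2 0; 1 1.8 4.5 7 0; 1 1.97 5.02 7.78 0; 1 1.97 5.02 7.78 0; 1 1.97 5.02 7.78 0"}}

```text
time: 11.1
eef_pos: [0.6087, -0.0417, 0.1727]
eef_rot: [-3.097, 0.644, 1.432]
contact_force: [0.7, 0.2, 0.9]
gripper_width: 1.003
grip_force: 0.0
```

```bash
python3 s.py
python3 - <<'E'
from g import *
s,M=st()
ims=[]
for n,x0,y0 in(("scene",240,140),("top",230,120)):
    im=optics.read_camera(n)[:,:,::-1].copy();cv2.imwrite(f"pics/{n}1.png",im)
    c=cv2.resize(im[y0:y0+130,x0:x0+130],None,fx=3,fy=3,interpolation=cv2.INTER_CUBIC)
    for P,col in((s["eef_pos"],(0,0,255)),(s["eef_pos"]+M[:,1]*.0455,(255,0,255)),(s["eef_pos"]-M[:,1]*.0455,(255,0,255)),(KN,(0,255,0))):
        p=(proj(n,P)[0]-[x0,y0]+.5)*3-.5;cv2.drawMarker(c,tuple(int(round(v)) for v in p),col,0,10,1)
    ims.append(c)
cv2.imwrite("pics/pre.png",np.hstack(ims))
E
```

```text
11.1 [ 0.1432  0.4282  1.8683 -0.6528  1.1884  0.6548] [ 0.6087 -0.0417  0.1727] [-3.0967  0.6439  1.4318] [0.7365 0.1713 0.8537] 1.0032745152315794
tool z [-0.1275 -0.5877 -0.7989] tool x [ 0.1108  0.792  -0.6003]
```

View pics/pre.png

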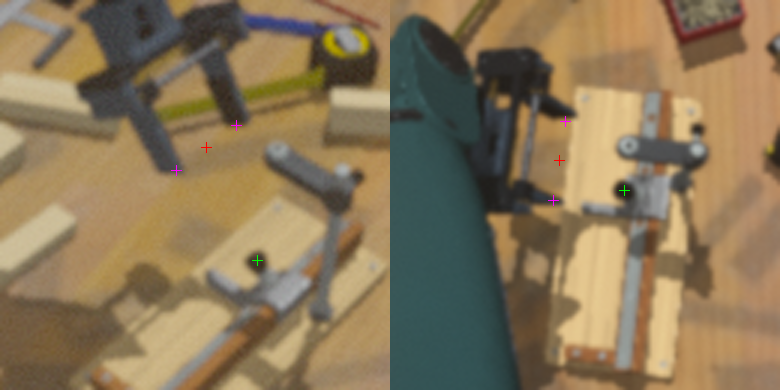

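The pre-approach view shows the projected TCP (scene crop 206,147) midway between the fingertips. The knob marker lies on the knob in both views (257,260 and 624,190), so the alignment is good.

Run:
```python
from g import *
s,M=st();print(go(KN+M[:,2]*.0188), M.T@AX, M.T@J[:,1])
```

```text
[ 0.02  -0.027  3.067] [ 0.055 -0.043 -0.998] [ 0.002  0.999 -0.043]
```

Call:
{"name": "step_arm", "arguments": {"series": "1 0.02 -0.03 0.6 0; 1 0.02 -0.03 1.2 0; 1 0.02 -0.03 1.8 0; 1 0.02 -0.03 2.4 0; 1 0.02 -0.03 2.8 0; 1 0.02 -0.03 3.02 0; 1 0.02 -0.03 3.02 0; 1 0.02 -0.03 3.02 0"}}

```text
time: 12.0
eef_pos: [0.5895, -0.1289, 0.052]
eef_rot: [-3.1, 0.644, 1.431]
contact_force: [0.4, -0.5, 0.7]
gripper_width: 1.003
grip_force: 0.0
```

Call:
{"name": "step_arm", "arguments": {"series": "0.5 0 0 0 0; 0.4 0 0 0 0; 0.3 0 0 0 0; 0.3 0 0 0 0;0.3 0 0 0 0;0.3 0 0 0 0", "force": 5}}

```text
time: 12.6
eef_pos: [0.5888, -0.1294, 0.051]
eef_rot: [-3.098, 0.644, 1.431]
contact_force: [-0.9, 0.3, 0.2]
gripper_width: 0.504
grip_force: 0.0
```

```bash
python3 s.py
python3 - <<'E'
from g import *
s,M=st();print(go(KN+M[:,2]*.0188), M.T@s["contact_force"])
E
```

```text
12.6 [ 0.0085  0.58    1.9339 -0.7947  0.9648  0.7411] [ 0.5888 -0.1294  0.051 ] [-3.0979  0.6436  1.4315] [-0.8757  0.3431  0.2213] 0.504466473587215
tool z [-0.1265 -0.5877 -0.7992] tool x [ 0.1111  0.7922 -0.6001]
[-0.01   0.007  0.007] [ 0.042 -0.927 -0.268]
```

Call:
{"name": "step_arm", "arguments": {"series": "0.15 0 0 0 0; 0.15 0 0 0 0; 0.15 0 0 0 0; 0.15 0 0 0 0;0.15 0 0 0 0;0.15 0 0 0 0;0.15 0 0 0 0"}}

```text
time: 13.3
eef_pos: [0.5882, -0.1294, 0.0508]
eef_rot: [-3.097, 0.644, 1.432]
contact_force: [-5.0, 3.4, 3.0]
gripper_width: 0.273
grip_force: 5.0
```

Call:
{"name": "step_arm", "arguments": {"series": "0 0 0 0 0; 0 0 0 0 0; 0 0 0 0 0; 0 0 0 0 0", "force": 30}}

```text
time: 13.7
eef_pos: [0.5882, -0.1293, 0.0509]
eef_rot: [-3.097, 0.644, 1.432]
contact_force: [-4.9, 3.2, 4.1]
gripper_width: 0.259
grip_force: 30.0
```

Run:
```python
from g import *
s,M=st();print(s["time"],s["gripper_width"]*91,s["grip_force"],go(KN+M[:,2]*.0188), M.T@s["contact_force"])
```

```text
13.7 23.543421216325235 30.00087000487838 [-0.011  0.019  0.005] [-0.421 -5.535 -4.527]
```

Call:
{"name": "step_arm", "arguments": {"series": "0 0.005 -0.005 -0.08 0; 0 0.01 -0.01 -0.16 0; 0 0.013 -0.01 -0.24 0; 0 0.013 -0.01 -0.24 0; 0 0.013 -0.01 -0.24 0"}}

```text
time: 14.2
eef_pos: [0.5895, -0.1219, 0.0599]
eef_rot: [-3.097, 0.644, 1.432]
contact_force: [-0.6, -5.7, -7.4]
gripper_width: 0.259
grip_force: 30.0
```

Run:
```python
from g import *
s,M=st();print(s["time"],s["gripper_width"]*91,s["grip_force"],go(KN+M[:,2]*.0188)*50, M.T@s["contact_force"])
```

```text
14.2 23.55893078054454 29.9986665090546 [-1.152  1.171 11.972] [-0.144  0.632  9.389]
```

Call:
{"name": "step_arm", "arguments": {"series": "0 0 0 -0.03 0; 0 0 0 -0.03 0; 0 0 0 -0.03 0"}}

```text
time: 14.5
eef_pos: [0.5891, -0.1214, 0.0604]
eef_rot: [-3.096, 0.644, 1.432]
contact_force: [-0.5, -10.5, -13.5]
gripper_width: 0.255
grip_force: 30.0
```

Run:
```python
from g import *
s,M=st();print(s["time"],s["gripper_width"]*91,go(KN+M[:,2]*.0188)*50, M.T@s["contact_force"], "slide units per 64mm", M.T@J[:,1]*64/50)
```

```text
14.5 23.22743769395958 [-1.175  1.711 12.621] [-0.241  1.766 17.015] slide units per 64mm [ 0.001  1.279 -0.06 ]
```

Call:
{"name": "step_arm", "arguments": {"series": "0 0 0.1 0 0; 0 0 0.3 -0.01 0; 0 0 0.55 -0.02 0; 0 0 0.8 -0.03 0; 0 0 1.05 -0.04 0; 0 0 1.2 -0.045 0; 0 0 1.295 -0.05 0; 0 0 1.295 -0.05 0; 0 0 1.295 -0.05 0; 0 0 1.295 -0.05 0"}}

```text
time: 15.5
eef_pos: [0.6538, -0.1303, 0.0604]
eef_rot: [-3.097, 0.643, 1.432]
contact_force: [0.3, -6.3, -12.1]
gripper_width: 0.251
grip_force: 30.0
```

Run:
```python
from g import *
s,M=st();print(s["time"],s["gripper_width"]*91,go(KN+M[:,2]*.0188)*50, M.T@s["contact_force"],J.T@(s["eef_pos"]-M[:,2]*.0188-KN)*1e3)
```

```text
15.5 22.845755852457426 [ -1.332 -63.569  15.628] [ 2.27   1.783 13.313] [-8.652 64.212  9.431]
```

Call:
{"name": "step_arm", "arguments": {"series": "0 0 -0.03 0 0; 0 0 -0.03 0 0; 0 0 -0.03 0.06 0; 0 0 -0.03 0.12 0; 0 0 -0.03 0.16 0; 0 0 -0.03 0.16 0"}}

```text
time: 16.1
eef_pos: [0.6515, -0.1347, 0.0545]
eef_rot: [-3.097, 0.644, 1.432]
contact_force: [-1.3, -4.4, -4.8]
gripper_width: 0.261
grip_force: 30.0
```

Run:
```python
from g import *
s,M=st();print(s["time"],s["gripper_width"]*91,go(KN+M[:,2]*.0188)*50, M.T@s["contact_force"],J.T@(s["eef_pos"]-M[:,2]*.0188-KN)*1e3)
```

```text
16.1 23.781418609140292 [ -1.087 -62.262   8.023] [-0.759 -0.362  6.61 ] [-3.918 62.563  3.561]
```

Call:
{"name": "step_arm", "arguments": {"series": "0 0.005 0 0.05 0; 0 0.005 0 0.1 0; 0 0.005 0 0.1 0; 0 0.005 0 0.1 0"}}

```text
time: 16.5
eef_pos: [0.6513, -0.1375, 0.051]
eef_rot: [-3.098, 0.644, 1.431]
contact_force: [-0.6, -6.5, -1.4]
gripper_width: 0.26
grip_force: 30.0
```

Run:
```python
from g import *
s,M=st();print(s["time"],s["gripper_width"]*91,go(KN+M[:,2]*.0188)*50, M.T@s["contact_force"],J.T@(s["eef_pos"]-M[:,2]*.0188-KN)*1e3)
```

```text
16.5 23.61827993044198 [ -1.024 -62.609   3.47 ] [-4.411  0.566  4.988] [-1.134 62.703 -0.014]
```

Call:
{"name": "step_arm", "arguments": {"series": "0.6 0 0 0 0; 0.6 0 0 0 0; 0.6 0 0 0 0; 0.6 0 0 0 0; 0.7 0 0 -0.5 0; 0.8 0 0 -1.3 0; 1 0 0 -2.2 0; 1 0 0 -3.1 0; 1 0 0 -4 0; 1 0 0 -4.5 0; 1 0 0 -4.5 0"}}

```text
time: 17.6
eef_pos: [0.6815, -0.0029, 0.2338]
eef_rot: [-3.104, 0.642, 1.43]
contact_force: [-0.3, 0.0, -0.2]
gripper_width: 1.002
grip_force: 0.0
```

```bash
python3 s.py
python3 - <<'E'
from g import *
k=KN+J[:,1]*.064
ims=[]
for n in("scene","top"):
    im=optics.read_camera(n)[:,:,::-1].copy();cv2.imwrite(f"pics/{n}2.png",im)
    x0,y0=[int(v)-45 for v in proj(n,k)[0]]
    c=cv2.resize(im[y0:y0+90,x0:x0+90],None,fx=4,fy=4,interpolation=cv2.INTER_CUBIC)
    p=(proj(n,k)[0]-[x0,y0]+.5)*4-.5;cv2.drawMarker(c,tuple(int(round(v)) for v in p),(0,255,0),0,8,1)
    ims.append(c)
cv2.imwrite("pics/set.png",np.hstack(ims))
E
```

```text
17.6 [ 0.1817  0.4617  1.6824 -0.6102  1.3234  0.5885] [ 0.6815 -0.0029  0.2338] [-3.1042  0.6419  1.4297] [-0.2715  0.0467 -0.2369] 1.001804105579963
tool z [-0.1211 -0.5871 -0.8004] tool x [ 0.1127  0.793  -0.5987]
```

View pics/set.png

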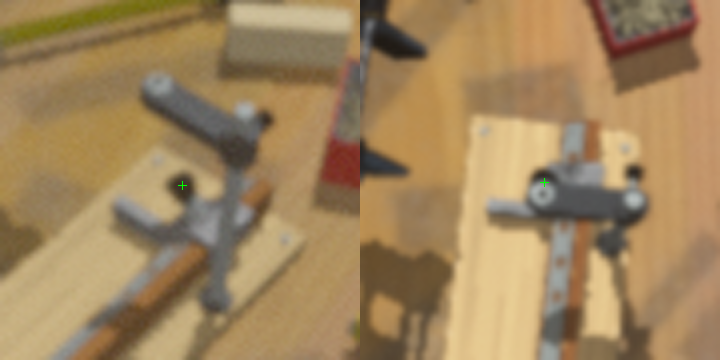

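The stop now stands two holes along, with the knob marker on the knob (scene crop 182,186; top crop 545,182). Next I bring the tool upright again at the outer reach limit, so it can grip the rail squarely.

Run:
```python
from g import *
v=np.array([.5,.35,.38]);print(go(v)); t=np.array([.175,.86,.36]);s,M=st();print(M.T@(t-v)/.05,go(t))
```

```text
[ 3.428 -4.807 -6.116]
[ 7.601 -8.069 -4.854] [ 11.03  -12.876 -10.97 ]
```

Call:
{"name": "step_arm", "arguments": {"series": "1 0.35 -0.5 -0.6 -1; 1 0.7 -0.95 -1.2 -2; 1 1.05 -1.45 -1.85 -3; 1 1.4 -1.9 -2.45 -4; 1 1.7 -2.4 -3.05 -5; 1 2.05 -2.9 -3.7 -6; 1 2.4 -3.4 -4.3 -7; 1 2.75 -3.85 -4.9 -8; 1 3.1 -4.3 -5.5 -9; 1 3.43 -4.8 -6.1 -10; 1 4 -5.4 -6.5 -11; 1 4.55 -6 -6.85 -12; 1 5.15 -6.6 -7.2 -13; 1 5.7 -7.25 -7.55 -14; 1 6.3 -7.85 -7.95 -14.7; 1 6.85 -8.45 -8.3 -14.7; 1 7.4 -9.05 -8.65 -14.7; 1 8 -9.65 -9.05 -14.7; 1 8.6 -10.3 -9.4 -14.7; 1 9.2 -10.9 -9.75 -14.7"}}

```text
time: 19.7
eef_pos: [0.2547, 0.7363, 0.3607]
eef_rot: [-2.494, -0.016, 2.95]
contact_force: [0.5, -0.3, 0.3]
gripper_width: 1.002
grip_force: 0.0
```

```bash
python3 s.py
python3 - <<'E'
from g import *
print(go([.175,.86,.36])); s,M=st(); h=-M[:,2]*[1,1,0]; h/=np.linalg.norm(h); print("outward in tool",M.T@h,"az",np.arctan2(h[1],h[0]),np.arctan2(*s["eef_pos"][1::-1]))
E
```

```text
19.7 [ 1.2336  0.7049  1.0694 -0.0825  2.0099 -0.1609] [0.2547 0.7363 0.3607] [-2.4942 -0.0162  2.9497] [ 0.496  -0.331   0.2828] 1.0016915566401994
tool z [-0.1277 -0.5896 -0.7976] tool x [-0.9815  0.1907  0.0162]
[ 2.036  1.723 -1.244]
outward in tool [-0.021  0.797 -0.603] az 1.3575261958667477 1.237779685108335
```

Call:
{"name": "step_arm", "arguments": {"series": "1 0.7 0.6 -0.4 0; 1 1.4 1.15 -0.8 0; 1 2.04 1.72 -1.24 0; 1 2 2.5 -1.8 0; 1 2 3.3 -2.4 0; 1 2 3.3 -2.4 0"}}

```text
time: 20.3
eef_pos: [0.1928, 0.9352, 0.36]
eef_rot: [-2.496, -0.016, 2.95]
contact_force: [1.7, -0.2, 1.5]
gripper_width: 1.0
grip_force: 0.0
```

Call:
{"name": "step_arm", "arguments": {"series": "1 0 1.4 -0.6 0"}}

```text
time: 20.4
eef_pos: [0.1956, 0.9498, 0.3471]
eef_rot: [-2.511, -0.015, 2.949]
contact_force: [-0.1, 1.8, 0.2]
gripper_width: 1.002
grip_force: 0.0
```

Call:
{"name": "step_arm", "arguments": {"series": "1 0 1.4 -0.6 0"}}

```text
time: 20.5
eef_pos: [0.1966, 0.9581, 0.3223]
eef_rot: [-2.523, -0.016, 2.949]
contact_force: [-0.4, -0.5, 3.6]
gripper_width: 1.0
grip_force: 0.0
```

Call:
{"name": "step_arm", "arguments": {"series": "1 0 1.4 -0.6 0"}}

```text
time: 20.6
eef_pos: [0.1974, 0.9657, 0.301]
eef_rot: [-2.542, -0.015, 2.95]
contact_force: [-0.5, 0.1, -1.2]
gripper_width: 1.0
grip_force: 0.0
```

```bash
python3 s.py
```

```text
20.6 [ 1.347   1.3538  0.0056 -0.0076  2.3818 -0.0404] [0.1974 0.9657 0.301 ] [-2.5422 -0.0154  2.9495] [-0.5324  0.1006 -1.1904] 0.9999891543014423
tool z [-0.1201 -0.5513 -0.8256] tool x [-0.9815  0.1909  0.0154]
```

Call:
{"name": "step_arm", "arguments": {"series": "1 0 1.35 -1.3 0"}}

```text
time: 20.7
eef_pos: [0.1977, 0.9703, 0.3017]
eef_rot: [-2.566, -0.015, 2.95]
contact_force: [-0.8, 0.1, -1.3]
gripper_width: 0.999
grip_force: 0.0
```

Call:
{"name": "step_arm", "arguments": {"series": "1 0 1.35 -1.3 0"}}

```text
time: 20.8
eef_pos: [0.198, 0.9752, 0.3097]
eef_rot: [-2.598, -0.015, 2.951]
contact_force: [-0.3, 0.0, 0.3]
gripper_width: 1.001
grip_force: 0.0
```

Call:
{"name": "step_arm", "arguments": {"series": "1 0 5.4 -5.2 0"}}

```text
time: 20.9
eef_pos: [0.1981, 0.98, 0.3148]
eef_rot: [-2.626, -0.015, 2.951]
contact_force: [0.5, 0.3, 0.3]
gripper_width: 1.005
grip_force: 0.0
```

Call:
{"name": "step_arm", "arguments": {"series": "1 0 1.35 -1.3 0; 1 0 2.7 -2.6 0"}}

```text
time: 21.1
eef_pos: [0.198, 0.9847, 0.3197]
eef_rot: [-2.652, -0.014, 2.952]
contact_force: [-0.1, -0.2, 0.7]
gripper_width: 1.002
grip_force: 0.0
```

Call:
{"name": "step_arm", "arguments": {"series": "1 0 1.5 -1 0; 1 0 3 -2 0"}}

```text
time: 21.3
eef_pos: [0.1987, 0.9923, 0.3086]
eef_rot: [-2.677, -0.014, 2.952]
contact_force: [0.3, -0.5, -0.3]
gripper_width: 0.996
grip_force: 0.0
```

```bash
python3 s.py
```

```text
21.3 [ 1.3504  1.3328  0.002  -0.0012  2.2713 -0.0348] [0.1987 0.9923 0.3086] [-2.6773 -0.0144  2.952 ] [ 0.2824 -0.5309 -0.3297] 0.9961025364110345
tool z [-0.097  -0.4374 -0.894 ] tool x [-0.982   0.1885  0.0144]
```

Call:
{"name": "step_arm", "arguments": {"series": "1 0 1.25 -1.1 0"}}

```text
time: 21.4
eef_pos: [0.1992, 0.9967, 0.3089]
eef_rot: [-2.698, -0.014, 2.952]
contact_force: [0.5, 0.4, -2.2]
gripper_width: 0.999
grip_force: 0.0
```

Call:
{"name": "step_arm", "arguments": {"series": "1 0 1.25 -1.1 0"}}

```text
time: 21.5
eef_pos: [0.2, 1.0016, 0.3148]
eef_rot: [-2.726, -0.014, 2.952]
contact_force: [-0.5, 0.0, 0.3]
gripper_width: 1.0
grip_force: 0.0
```

Call:
{"name": "step_arm", "arguments": {"series": "1 0 1.25 -1.1 0"}}

```text
time: 21.6
eef_pos: [0.2006, 1.0062, 0.3213]
eef_rot: [-2.753, -0.014, 2.952]
contact_force: [-0.1, -1.0, -0.9]
gripper_width: 1.004
grip_force: 0.0
```

Call:
{"name": "step_arm", "arguments": {"series": "1 0 1.25 -1.1 0"}}

```text
time: 21.7
eef_pos: [0.2013, 1.0106, 0.3279]
eef_rot: [-2.779, -0.014, 2.952]
contact_force: [-0.0, 0.6, -0.8]
gripper_width: 1.001
grip_force: 0.0
```

Call:
{"name": "step_arm", "arguments": {"series": "1 0 1.25 -1.1 0"}}

```text
time: 21.8
eef_pos: [0.202, 1.0148, 0.3349]
eef_rot: [-2.805, -0.013, 2.952]
contact_force: [-0.2, 0.7, -0.0]
gripper_width: 0.999
grip_force: 0.0
```

Call:
{"name": "step_arm", "arguments": {"series": "1 0 1.25 -1.1 0"}}

```text
time: 21.9
eef_pos: [0.2026, 1.0189, 0.3428]
eef_rot: [-2.831, -0.013, 2.952]
contact_force: [0.2, 0.6, -0.3]
gripper_width: 1.002
grip_force: 0.0
```

Call:
{"name": "step_arm", "arguments": {"series": "1 0 1.2 -1 0"}}

```text
time: 22.0
eef_pos: [0.2032, 1.0231, 0.3504]
eef_rot: [-2.857, -0.013, 2.953]
contact_force: [-0.7, 0.2, -0.0]
gripper_width: 0.998
grip_force: 0.0
```

Call:
{"name": "step_arm", "arguments": {"series": "1 0 1.2 -1 0"}}

```text
time: 22.1
eef_pos: [0.2039, 1.0272, 0.3584]
eef_rot: [-2.883, -0.013, 2.953]
contact_force: [-0.5, 0.2, 0.0]
gripper_width: 0.999
grip_force: 0.0
```

Call:
{"name": "step_arm", "arguments": {"series": "1 0 1.2 -1 0"}}

```text
time: 22.2
eef_pos: [0.2045, 1.031, 0.3675]
eef_rot: [-2.909, -0.013, 2.953]
contact_force: [0.6, -0.3, 0.2]
gripper_width: 1.0
grip_force: 0.0
```

Call:
{"name": "step_arm", "arguments": {"series": "1 0 1.2 -1 0"}}

```text
time: 22.3
eef_pos: [0.205, 1.0346, 0.3776]
eef_rot: [-2.936, -0.013, 2.953]
contact_force: [-0.3, 0.7, 0.0]
gripper_width: 1.002
grip_force: 0.0
```

```bash
python3 s.py
```

```text
22.3 [ 1.3515  1.251   0.002   0.0071  2.0947 -0.0287] [0.205  1.0346 0.3776] [-2.9357 -0.0126  2.9527] [-0.2714  0.6915  0.0433] 1.0016430728249677
tool z [-0.0505 -0.1985 -0.9788] tool x [-0.9821  0.1878  0.0126]
```

Call:
{"name": "step_arm", "arguments": {"series": "1 0 1.15 -0.8 0"}}

```text
time: 22.4
eef_pos: [0.2058, 1.0393, 0.3853]
eef_rot: [-2.964, -0.012, 2.953]
contact_force: [-0.6, 0.4, 0.5]
gripper_width: 1.001
grip_force: 0.0
```

Call:
{"name": "step_arm", "arguments": {"series": "1 0 1.15 -0.8 0"}}

```text
time: 22.5
eef_pos: [0.2065, 1.0437, 0.3923]
eef_rot: [-2.99, -0.012, 2.953]
contact_force: [0.4, 0.5, -0.7]
gripper_width: 1.002
grip_force: 0.0
```

Call:
{"name": "step_arm", "arguments": {"series": "1 0 1.15 -0.8 0"}}

```text
time: 22.6
eef_pos: [0.2072, 1.0479, 0.4007]
eef_rot: [-3.017, -0.012, 2.953]
contact_force: [-0.9, -0.6, -0.7]
gripper_width: 1.001
grip_force: 0.0
```

Call:
{"name": "step_arm", "arguments": {"series": "1 0 1.15 -0.8 0"}}

```text
time: 22.7
eef_pos: [0.2079, 1.0517, 0.4104]
eef_rot: [-3.044, -0.012, 2.953]
contact_force: [0.8, -0.5, -0.3]
gripper_width: 1.0
grip_force: 0.0
```

Call:
{"name": "step_arm", "arguments": {"series": "1 0 1.15 -0.8 0"}}

```text
time: 22.8
eef_pos: [0.2085, 1.0552, 0.4212]
eef_rot: [-3.072, -0.012, 2.953]
contact_force: [-0.5, -0.6, -0.2]
gripper_width: 1.001
grip_force: 0.0
```

Call:
{"name": "step_arm", "arguments": {"series": "1 0 1.15 -0.8 0"}}

```text
time: 22.9
eef_pos: [0.2091, 1.0584, 0.4329]
eef_rot: [-3.099, -0.012, 2.953]
contact_force: [0.1, 0.3, 0.1]
gripper_width: 1.002
grip_force: 0.0
```

Call:
{"name": "step_arm", "arguments": {"series": "1 0 1.15 -0.8 0"}}

```text
time: 23.0
eef_pos: [0.2095, 1.0613, 0.4452]
eef_rot: [-3.127, -0.012, 2.953]
contact_force: [0.6, -0.2, 0.8]
gripper_width: 1.002
grip_force: 0.0
```

```bash
python3 s.py
```

```text
23.0 [ 1.3516  1.1843  0.002   0.0121  1.9702 -0.0258] [0.2095 1.0613 0.4452] [-3.1271 -0.0116  2.9527] [ 0.5592 -0.2406  0.7644] 1.00235678689037
tool z [-0.0141 -0.0121 -0.9998] tool x [-0.9822  0.1877  0.0116]
```

Run:
```python
from g import *
from scipy.ndimage import map_coordinates
P0=np.array([.5522,-.1143,-.0045])
def prof(f,n,ys,z,xs):
    im=cv2.imread(f)[:,:,:].astype(float);o=[]
    for x in xs:
        p=proj(n,P0+np.array([[x,y,z] for y in ys])@J.T)
        o.append([map_coordinates(im[:,:,c],[p[:,1],p[:,0]],order=1) for c in (0,2)])
    return np.mean(o,0)
for f,n,lo,hi,z,xs,t in (("pics/top0.png","top",-185,-120,.036,(-.03,-.02,-.01,0),"block"),("pics/scene0.png","scene",-185,-120,.036,(-.03,-.02,-.01),"block sc"),
 ("pics/top0.png","top",-10,45,.016,(-.04,-.035,-.03),"jaw"),("pics/top2.png","top",55,105,.016,(-.045,-.04,-.035),"jaw new"),("pics/scene2.png","scene",55,105,.036,(-.045,-.04,-.035),"jaw new sc")):
    ys=np.arange(lo,hi,2.5)/1e3;v=prof(f,n,ys,z,xs);print(t);print(" ".join(f"{y*1e3:.0f}:{b:.0f}/{r:.0f}" for y,b,r in zip(ys,*v)))
A=list(range(4))
from h import crop2px
for nm,lz,box,top,sc in (("jig",.015,(-.07,.084,.17),[(512,44),(718,66),(671,530),(460,505)],[(573,145),(716,235),(445,490),(297,383)]),("rail",.02,(-.018,.018,.11),[(242,252),(291,260),(241,562),(193,553)],[(274,151),(299,174),(97,323),(74,299)])):
    x0,x1,y=box;m=np.array([[x0,y,lz],[x1,y,lz],[x1,-y,lz],[x0,-y,lz]])
    for name,o in(("top",top),("scene",sc)):
        px=crop2px(name,o);f=lambda p:(proj(name,m@R.from_euler("z",p[2]).as_matrix().T+[p[0],p[1],0])-px).ravel()
        print(nm,name,least_squares(f,[.5,0,-1.7],loss="soft_l1").x)
```

```text
block
-185:67/129 -182:57/110 -180:51/98 -178:48/94 -175:49/95 -172:53/99 -170:57/105 -168:57/108 -165:54/112 -162:56/121 -160:65/130 -158:75/137 -155:81/142 -152:80/147 -150:80/155 -148:86/168 -145:101/184 -142:114/196 -140:121/203 -138:122/205 -135:123/205 -132:123/205 -130:123/205 -128:123/205 -125:123/205 -122:123/205
block sc
-185:67/116 -182:68/118 -180:70/118 -178:64/115 -175:56/108 -172:45/98 -170:38/96 -168:44/105 -165:49/118 -162:59/131 -160:69/140 -158:78/145 -155:82/148 -152:82/152 -150:87/160 -148:95/168 -145:106/177 -142:115/183 -140:118/186 -138:118/185 -135:117/185 -132:119/186 -130:118/185 -128:117/185 -125:118/185 -122:118/186
jaw
-10:126/208 -8:126/208 -5:125/208 -2:122/204 0:115/194 2:99/171 5:85/147 8:73/126 10:67/115 12:70/107 15:81/104 18:106/115 20:124/127 22:135/137 25:137/147 28:132/163 30:128/181 32:125/196 35:125/203 38:125/207 40:125/208 42:125/208
jaw new
55:142/228 58:142/227 60:141/226 62:139/224 65:133/217 68:119/198 70:104/176 72:91/155 75:84/141 78:82/130 80:89/121 82:112/129 85:137/143 88:154/158 90:160/170 92:159/184 95:152/202 98:146/215 100:142/223 102:141/226
jaw new sc
55:116/183 58:114/180 60:113/177 62:110/172 65:105/164 68:99/149 70:95/136 72:95/125 75:103/122 78:117/130 80:131/139 82:141/149 85:147/157 88:145/166 90:140/175 92:134/183 95:128/189 98:125/191 100:123/192 102:122/192
jig top [ 0.551 -0.115 -1.699]
jig scene [ 0.55  -0.115 -1.717]
rail top [ 0.465  0.131 -1.742]
rail scene [ 0.462  0.13  -1.753]
```

Run:
```python
from g import *
s,M=st();print(go([.464,.1315,.15]),turn(R.from_euler("z",-1.746).as_matrix()[:,0]), go([.464,.1315,.004]))
```

```text
[ -8.558 -17.224   6.056] -0.13032016809840266 [ -8.592 -17.182   8.976]
```

Call:
{"name": "step_arm", "arguments": {"series": "1 -0.9 -1.8 0.6 0; 1 -8.56 -17.22 6.06 -0.13; 1 -8.56 -17.22 6.06 -0.13; 1 -8.56 -17.22 6.06 -0.13; 1 -8.56 -17.22 6.06 -0.13; 1 -8.56 -17.22 6.06 -0.13; 1 -8.56 -17.22 6.06 -0.13; 1 -8.56 -17.22 6.06 -0.13; 1 -8.56 -17.22 6.06 -0.13; 1 -8.56 -17.22 6.06 -0.13; 1 -8.56 -17.22 6.06 -0.13; 1 -8.56 -17.22 6.06 -0.13; 1 -8.56 -17.22 6.06 -0.13; 1 -8.56 -17.22 6.06 -0.13; 1 -8.56 -17.22 6.06 -0.13; 1 -8.56 -17.22 6.06 -0.13; 1 -8.56 -17.22 6.06 -0.13; 1 -8.56 -17.22 6.06 -0.13; 1 -8.56 -17.22 6.06 -0.13; 1 -8.56 -17.22 6.06 -0.13"}}

```text
time: 25.0
eef_pos: [0.4345, 0.2438, 0.1875]
eef_rot: [-3.127, -0.01, 2.967]
contact_force: [1.5, 0.7, -0.7]
gripper_width: 0.998
grip_force: 0.0
```

Call:
{"name": "step_arm", "arguments": {"series": "1 0 0 0 0; 1 0 0 0 0"}}

```text
time: 25.2
eef_pos: [0.4344, 0.2448, 0.1877]
eef_rot: [-3.126, -0.011, 2.964]
contact_force: [-0.5, 0.5, 0.2]
gripper_width: 0.998
grip_force: 0.0
```

```bash
python3 s.py
python3 - <<'E'
from g import *
s,M=st();print(go([.464,.1315,.15]),turn(R.from_euler("z",-1.746).as_matrix()[:,0]), go([.464,.1315,.004]))
E
```

```text
25.2 [ 0.4696  0.1042  2.1412 -0.0076  0.9143 -0.9191] [0.4344 0.2448 0.1877] [-3.1259 -0.0108  2.9641] [-0.5147  0.5494  0.1987] 0.9978761027252095
tool z [-0.0134 -0.0135 -0.9998] tool x [-0.9842  0.1765  0.0108]
[-0.99  -2.114  0.776] -0.021710321535086525 [-1.021 -2.068  3.696]
```

Call:
{"name": "step_arm", "arguments": {"series": "0.62 -0.4 -0.85 0.3 0; 0.62 -0.8 -1.7 0.6 0; 0.62 -0.99 -2.11 1 0; 0.62 -0.99 -2.11 1.5 0; 0.62 -1 -2.1 2 0; 0.62 -1 -2.1 2 0; 0.62 -1 -2.1 2.2 0; 0.62 -1.01 -2.08 2.8 0; 0.62 -1.02 -2.07 3.4 0; 0.62 -1.02 -2.07 3.66 0; 0.62 -1.02 -2.07 3.66 0; 0.62 -1.02 -2.07 3.66 0"}}

```text
time: 26.4
eef_pos: [0.4641, 0.1323, 0.0063]
eef_rot: [-3.125, -0.011, 2.967]
contact_force: [0.4, 0.1, 0.1]
gripper_width: 0.622
grip_force: 0.0
```

Call:
{"name": "step_arm", "arguments": {"series": "0.2 0 0 0 0; 0.2 0 0 0 0; 0.2 0 0 0 0; 0.2 0 0 0 0", "force": 25}}

```text
time: 26.8
eef_pos: [0.4639, 0.132, 0.006]
eef_rot: [-3.125, -0.011, 2.966]
contact_force: [-1.6, -0.2, 9.8]
gripper_width: 0.391
grip_force: 25.0
```

```bash
python3 s.py
```

```text
26.8 [ 0.2347  0.421   2.206  -0.0207  0.5311 -1.1428] [0.4639 0.132  0.006 ] [-3.1254 -0.0109  2.9662] [-1.5781 -0.195   9.7764] 0.39121667574346974
tool z [-0.0135 -0.014  -0.9998] tool x [-0.9846  0.1745  0.0109]
```

Call:
{"name": "step_arm", "arguments": {"series": "0.2 0 0 -0.3 0; 0.2 0 0 -0.9 0; 0.2 0 0 -1.5 0; 0.2 0 0 -1.5 0"}}

```text
time: 27.2
eef_pos: [0.4666, 0.1335, 0.0836]
eef_rot: [-3.127, -0.007, 2.966]
contact_force: [0.6, 0.2, -1.4]
gripper_width: 0.397
grip_force: 25.0
```

```bash
python3 s.py
python3 - <<'E'
from g import *
t=np.array([.5522,-.1143,0])+J@[-.028,-.0346,0];t[2]=.075
print(t,go(t),turn(J[:,0]))
E
```

```text
27.2 [ 0.2364  0.2634  2.2039 -0.0166  0.6864 -1.1463] [0.4666 0.1335 0.0836] [-3.1272 -0.0068  2.9664] [ 0.5653  0.172  -1.3567] 0.39703632762035074
tool z [-0.0092 -0.013  -0.9999] tool x [-0.9847  0.1743  0.0068]
[ 0.522 -0.082  0.075] [-1.838 -4.045  0.218] -0.36112799292524755
```

Call:
{"name": "step_arm", "arguments": {"series": "0.2 -0.3 -0.65 0 -0.06; 0.2 -0.75 -1.6 0.1 -0.15; 0.2 -1.15 -2.5 0.15 -0.25; 0.2 -1.5 -3.4 0.2 -0.36; 0.2 -1.84 -4.05 0.22 -0.36; 0.2 -1.84 -4.05 0.22 -0.36; 0.2 -1.84 -4.05 0.22 -0.36"}}

```text
time: 27.9
eef_pos: [0.5191, -0.0831, 0.0709]
eef_rot: [-3.126, -0.013, 3.002]
contact_force: [-0.4, 0.9, -0.8]
gripper_width: 0.393
grip_force: 25.0
```

```bash
python3 s.py
python3 - <<'E'
from g import *
s,M=st()
print("err",go(np.array([.522,-.082,.075]))*50,turn(J[:,0]))
ims=[]
c0=s["eef_pos"]
for n in("scene","top"):
    im=optics.read_camera(n)[:,:,::-1].copy();cv2.imwrite(f"pics/{n}3.png",im)
    x0,y0=[int(v)-50 for v in proj(n,c0)[0]]
    c=cv2.resize(im[y0:y0+100,x0:x0+100],None,fx=4,fy=4,interpolation=cv2.INTER_CUBIC)
    for y in(-.11,.11):
      for x in(-.018,.018):
        P=c0+[0,0,.0115]-M[:,0]*y+M[:,1]*x   # expected rail top corners
        p=(proj(n,P-[0,0,.0045])[0]-[x0,y0]+.5)*4-.5;cv2.drawMarker(c,tuple(int(round(v)) for v in p),(0,255,0),0,8,1)
    ims.append(c)
cv2.imwrite("pics/hover.png",np.hstack(ims))
E
```

```text
27.9 [-0.1945  0.3408  2.1267 -0.0265  0.6868 -1.6055] [ 0.5191 -0.0831  0.0709] [-3.1255 -0.0134  3.0023] [-0.4244  0.8793 -0.8198] 0.393035732786803
tool z [-0.0155 -0.0141 -0.9998] tool x [-0.9902  0.1388  0.0134]
err [-2.674  1.412 -4.199] -0.01803018771480917
```

View pics/hover.png

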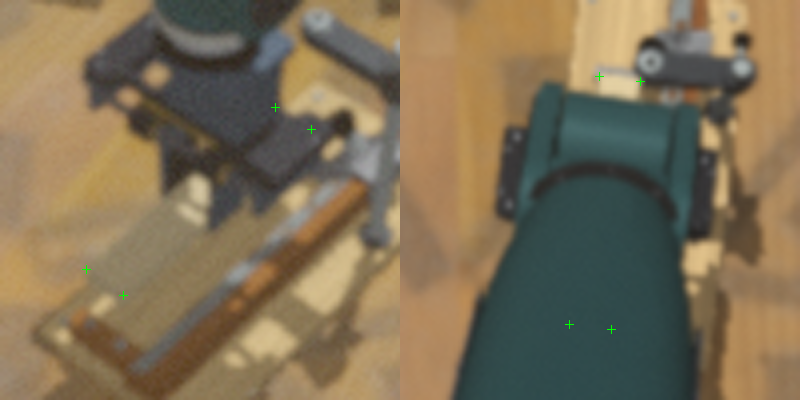

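Run:
```python
from g import *
s,M=st();c0=s["eef_pos"];out=[]
for n,off,w,h in(("scene",(-55,-30),65,80),("top",(-25,-50),50,40)):
    im=cv2.imread(f"pics/{n}3.png");x0,y0=[int(v) for v in proj(n,c0)[0]+off]
    c=cv2.resize(im[y0:y0+h,x0:x0+w],None,fx=6,fy=6,interpolation=cv2.INTER_CUBIC)
    lo,hi=np.percentile(c,(1,99));c=np.clip((c.astype(float)-lo)/(hi-lo),0,1)**.6*255
    c=c.astype(np.uint8)
    for y in(-.11,.11):
      for x in(-.018,.018):
        p=(proj(n,c0+[0,0,.007]-M[:,0]*y+M[:,1]*x)[0]-[x0,y0]+.5)*6-.5;cv2.drawMarker(c,tuple(int(round(v)) for v in p),(0,255,0),0,8,1)
    out.append(cv2.copyMakeBorder(c,0,480-c.shape[0],0,0,cv2.BORDER_CONSTANT))
cv2.imwrite("pics/hov2.png",np.hstack(out))
```

```text
(no output)
```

View pics/hov2.png

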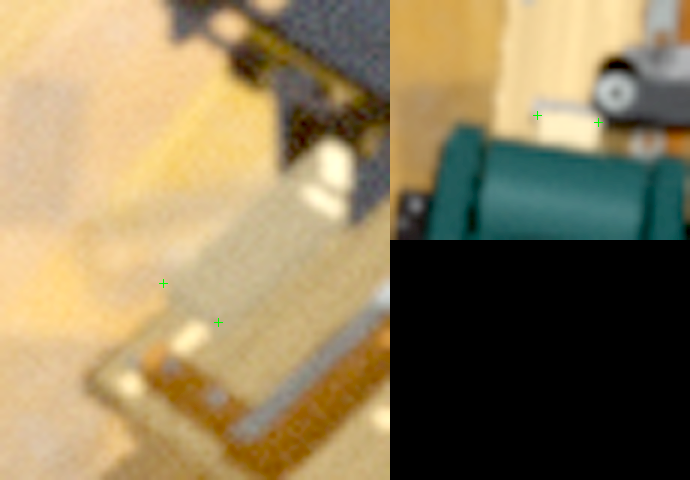

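Call:
{"name": "step_arm", "arguments": {"series": "0.2 -0.033 0.028 0 0; 0.2 -0.033 0.028 0 0; 0.2 -0.035 0.03 0.25 0; 0.2 -0.04 0.035 0.5 0; 0.2 -0.045 0.04 0.7 0; 0.2 -0.045 0.04 0.82 0; 0.2 -0.045 0.04 0.82 0; 0.2 -0.045 0.04 0.82 0"}}

```text
time: 28.8
eef_pos: [0.5215, -0.0816, 0.0303]
eef_rot: [-3.125, -0.013, 3.004]
contact_force: [-0.3, 0.6, -0.0]
gripper_width: 0.397
grip_force: 25.0
```

```bash
python3 s.py
python3 - <<'E'
from g import *
s,M=st();print(J.T@(s["eef_pos"]-[.5522,-.1143,0]))
E
```

```text
28.8 [-0.1908  0.4195  2.123  -0.0293  0.6112 -1.6   ] [ 0.5215 -0.0816  0.0303] [-3.1254 -0.0128  3.004 ] [-0.2751  0.6089 -0.0234] 0.3969001383776935
tool z [-0.0149 -0.0143 -0.9998] tool x [-0.9905  0.1372  0.0128]
[-0.028 -0.035  0.03 ]
```

Call:
{"name": "step_arm", "arguments": {"series": "0.2 0 0 0.1 0; 0.2 0 0 0.18 0; 0.2 0 0 0.18 0; 0.2 0 0 0.18 0"}}

```text
time: 29.2
eef_pos: [0.5213, -0.0817, 0.0214]
eef_rot: [-3.125, -0.013, 3.004]
contact_force: [-0.7, -0.9, -1.5]
gripper_width: 0.389
grip_force: 25.0
```

Call:
{"name": "step_arm", "arguments": {"series": "0.47 0 0 0 0; 0.47 0 0 0 0; 0.47 0 0 0 0; 0.47 0 0 -0.3 0; 0.47 0 0 -0.7 0; 0.47 0 0 -1.1 0; 0 0 0 -1.1 0; 0 0 0 -1.1 0"}}

```text
time: 30.0
eef_pos: [0.5225, -0.0809, 0.0773]
eef_rot: [-3.125, -0.011, 3.004]
contact_force: [-0.2, -1.7, -0.3]
gripper_width: 0.325
grip_force: 0.0
```

```bash
python3 s.py
python3 - <<'E'
from g import *
s,M=st();print(J.T@(s["eef_pos"]-[.5522,-.1143,0])); o=np.array([.5522,-.1143,0])
for l in((-.075,-.0346,.075),(-.075,-.0346,.026)): print(go(o+J@l))
E
```

```text
30.0 [-0.1892  0.3322  2.1213 -0.0261  0.6984 -1.6025] [ 0.5225 -0.0809  0.0773] [-3.1253 -0.011   3.0041] [-0.2073 -1.7188 -0.264 ] 0.325211073477346
tool z [-0.0132 -0.0146 -0.9998] tool x [-0.9905  0.1371  0.011 ]
[-0.029 -0.034  0.077]
[0.012 0.921 0.031]
[0.001 0.937 1.01 ]
```

Call:
{"name": "step_arm", "arguments": {"series": "0 0 0.5 0 0; 0 0 0.93 0.02 0; 0 0 0.93 0.03 0; 0 0 0.93 0.3 0; 0 0 0.93 0.7 0; 0 0 0.94 1 0; 0 0 0.94 1 0"}}

```text
time: 30.7
eef_pos: [0.5261, -0.0354, 0.0232]
eef_rot: [-3.125, -0.017, 3.003]
contact_force: [-0.7, 0.1, 0.2]
gripper_width: 0.004
grip_force: 0.0
```

Call:
{"name": "step_arm", "arguments": {"series": "0 0 -0.1 0 0; 0 0 -0.2 0 0; 0 0 -0.3 0 0; 0 0 -0.4 0 0; 0 0 -0.5 0 0; 0 0 -0.6 0 0; 0 0 -0.65 0 0; 0 0 -0.65 0 0"}}

```text
time: 31.5
eef_pos: [0.5234, -0.0676, 0.0263]
eef_rot: [-3.125, -0.012, 3.004]
contact_force: [-0.3, 0.2, 0.1]
gripper_width: 0.005
grip_force: 0.0
```

Run:
```python
from g import *
s,M=st();print(s["time"],J.T@(s["eef_pos"]-[.5522,-.1143,0]),M.T@s["contact_force"],s["gripper_width"])
```

```text
31.5 [-0.042 -0.035  0.026] [ 0.34   0.109 -0.112] 0.004815170624858562
```

Continue pushing slowly until the force rises.

Call:
{"name": "step_arm", "arguments": {"series": "0 0 -0.04 0 0; 0 0 -0.08 0 0; 0 0 -0.08 0 0"}}

```text
time: 31.8
eef_pos: [0.5229, -0.0713, 0.0263]
eef_rot: [-3.125, -0.012, 3.004]
contact_force: [0.6, 0.4, 0.3]
gripper_width: 0.003
grip_force: 0.0
```

Call:
{"name": "step_arm", "arguments": {"series": "0 0 -0.03 0 0; 0 0 -0.06 0 0; 0 0 -0.06 0 0"}}

```text
time: 32.1
eef_pos: [0.5225, -0.0743, 0.0264]
eef_rot: [-3.125, -0.012, 3.004]
contact_force: [0.1, -0.5, -0.1]
gripper_width: 0.008
grip_force: 0.0
```

Run:
```python
from g import *
s,M=st();print(s["time"],J.T@(s["eef_pos"]-[.5522,-.1143,0]),M.T@s["contact_force"],s["gripper_width"])
```

```text
32.1 [-0.036 -0.035  0.026] [-0.174 -0.528  0.09 ] 0.0076178271168409325
```

Call:
{"name": "step_arm", "arguments": {"series": "0 0 -0.03 0 0; 0 0 -0.03 0 0"}}

```text
time: 32.3
eef_pos: [0.5222, -0.0758, 0.0264]
eef_rot: [-3.125, -0.013, 3.004]
contact_force: [-0.3, 0.1, -0.2]
gripper_width: 0.006
grip_force: 0.0
```

Call:
{"name": "step_arm", "arguments": {"series": "0 0 -0.03 0 0; 0 0 -0.03 0 0"}}

```text
time: 32.5
eef_pos: [0.5221, -0.0767, 0.0264]
eef_rot: [-3.126, -0.012, 3.004]
contact_force: [0.7, 7.8, 0.2]
gripper_width: 0.006
grip_force: 3.8
```

Call:
{"name": "step_arm", "arguments": {"series": "0 0 -0.03 0 0; 0 0 -0.03 0 0"}}

```text
time: 32.7
eef_pos: [0.5221, -0.077, 0.0265]
eef_rot: [-3.128, -0.012, 3.003]
contact_force: [3.6, 25.4, 2.2]
gripper_width: 0.003
grip_force: 13.2
```

Run:
```python
from g import *
s,M=st();print(s["time"],J.T@(s["eef_pos"]-[.5522,-.1143,0]),M.T@s["contact_force"],s["gripper_width"])
for n in("scene","top"): cv2.imwrite(f"pics/{n}4.png",optics.read_camera(n)[:,:,::-1])
```

```text
32.7 [-0.033 -0.035  0.027] [ 0.01  25.625 -2.51 ] 0.0026752520403441863
```

Call:
{"name": "step_arm", "arguments": {"series": "0 0 0.1 0 0; 0 0 0.5 0 0; 0 0 0.8 -0.2 0; 0 0 1 -1 0; 0 0 1.8 -1.9 0; 0 0 2.7 -2.5 0; 0 0 3.6 -3 0; 0 0 4.5 -3.3 0; 0 0 5.4 -3.6 0; 0 0 6.2 -4 0; 0 0 6.2 -4 0"}}

```text
time: 33.9
eef_pos: [0.5685, 0.236, 0.225]
eef_rot: [-3.128, -0.008, 3.008]
contact_force: [-0.7, -1.1, -0.1]
gripper_width: 0.003
grip_force: 0.0
```

```bash
python3 s.py
python3 - <<'E'
from g import *
out=[]
o=np.array([.5522,-.1143,-.0045])
for n,w,h in(("scene",90,100),("top",65,100)):
    im=optics.read_camera(n)[:,:,::-1].copy();cv2.imwrite(f"pics/{n}5.png",im)
    x0,y0=[int(v) for v in proj(n,o+[0.02,0,.03])[0]-[w/2,h/2]]
    c=cv2.resize(im[y0:y0+h,x0:x0+w],None,fx=5,fy=5,interpolation=cv2.INTER_CUBIC)
    for y in(-.144,.076):
      for x in(-.024,.012):
        p=(proj(n,o+J@[x,y,.035])[0]-[x0,y0]+.5)*5-.5;cv2.drawMarker(c,tuple(int(round(v)) for v in p),(0,255,0),0,8,1)
    out.append(c)
cv2.imwrite("pics/final.png",np.hstack(out))
E
```

```text
33.9 [ 0.3591  0.2415  1.8962 -0.0093  1.0177 -1.0727] [0.5685 0.236  0.225 ] [-3.1281 -0.0084  3.0075] [-0.7374 -1.0737 -0.1424] 0.0025879428784371748
tool z [-0.0101 -0.0123 -0.9999] tool x [-0.991   0.1336  0.0084]
```

View pics/final.png

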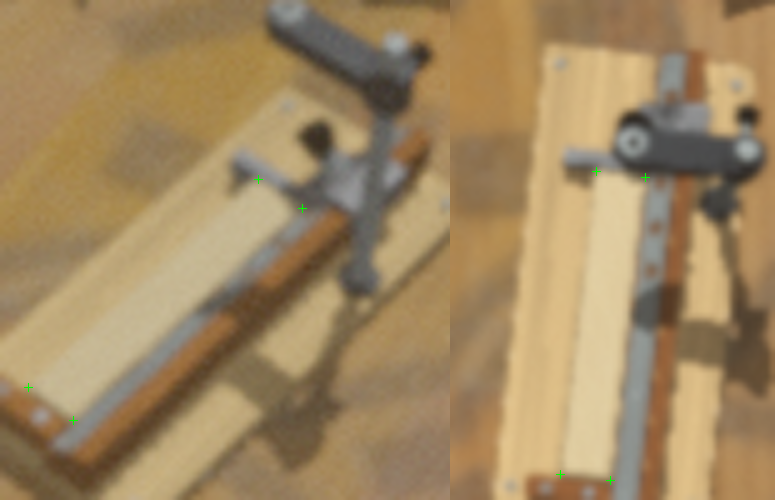

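The rail lies flat between the end block and the stop. Its corners (scene crop 28,388 to 302,208; top crop 561,475 to 645,177) match the expected seat, and it is flush and parallel to the fence. I'm handing in.

```bash
python3 -c "
from plant import workorder
print(workorder.sign_off())"
```

```text
the job is handed in; nothing more can be done
None
```

The stop is pinned two holes along, the pine rail lies flat and flush against the fence between end block and stop, and the job is handed in at about 34 s; sign-off returned no verdict, so the result rests on my final camera check.

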